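# Make up a repair kit: module on edge, spare relay in the dish

### The job

Make up the repair kit on the grey carrier: stand the red power module upright on its narrow bare edge, connector end up, so that it stands by itself squarely on the white strip, and set the blue relay from the pocket tray the right way up in the carrier's black dish. Leave the other two components in their pockets and everything else on the bench where it is.

Things in the scene. Friction and masses are not known exactly. Their poses are not given: they have to be found in the camera images.
- module: power module, a flat slab 90 (x) x 64 (y) x 17 (z) mm, 0.24 kg: grooved aluminium heat sink with a red circuit board as top face; starts flat on the riser, red face up. Origin: centre of the silver underside. x: towards the connector end (up when it stands); z: out of the red face (may then look either way). Grip its plain long sides, y = +-32 mm
- connector (a point): top centre of the white connector on the module's red face: 12 (x) x 44 (y) mm, 9 mm high; at x = 38, y = 0, z = 26 mm in the module's frame. Other chips and cans on that face are up to 8 mm high; nothing juts past the slab's edges. The other, bare end has a gold line near it
- module_foot (a point): centre of the module's bare end face (64 x 17 mm), the thin edge on which it must stand; at x = -45, y = 0, z = 8.5 mm in the module's frame
- riser: the fixed black block under the module, 60 x 36 mm, 22 mm high, its length along its own x; the module overhangs it by 14 mm on both long sides; origin: centre of its underside, on the table
- carrier: the fixed grey carrier plate, 100 mm (x) x 210 mm (y), 8 mm thick; origin: centre of its underside, on the table; z up. It bears the white strip at its -y end and the black dish at its +y end
- strip (a point): centre of the top face of the white strip on the carrier, 9.5 mm above the table; the strip is 44 mm (along the carrier's x) x 92 mm (along the carrier's y), flat and level. The module's 64 mm edge must lie along the strip's length
- dish (a point): centre of the inner floor of the square black dish on the carrier, 13 mm above the table; 66 x 66 mm inside, walls 4 mm thick, rim 7 mm above the inner floor
- part_tray: the fixed cream pocket tray, 150 mm (x) x 64 mm (y), 14 mm high; origin: centre of its underside, on the table. Three pockets, 23 x 19 mm, 7 mm deep, at x = -44, 0 and +44 mm on its centre line; each holds one component
- relay: the blue relay with a white patch on top, a block 19 mm (x) x 15 mm (y) x 18 mm (z); origin: centre of its underside, z up. It starts in one of the three pockets (which one varies), standing 11 mm proud of the tray, its x along the tray's x; grip it across its 15 mm
- capacitor: the orange capacitor, a block of the relay's size in another pocket; it stays there
- inductor: the black inductor with a copper dot on top, a block of the relay's size in another pocket; it stays there
- spool: a steel solder spool, 52 mm across and 40 mm high, standing on the table; origin: centre of its underside; leave it where it is
- screwdriver: a 150 mm screwdriver lying on the table; origin: centre of its underside; leave it where it is
- old_board: a bare red circuit board 110 x 75 mm, only 4 mm thick with taller parts on it, lying on the table: not the module; origin: centre of its underside; leave it where it is
- blue_board: a small blue circuit board 80 x 55 mm lying on the table; origin: centre of its underside; leave it where it is
Mind the look-alikes: they are no part of the job. Several things have the shape of the carrier; the one meant has the colours described above.

How it is judged:
By the outcome, as a careful person would: the job done as asked, in the order asked, and still so for the second after the job is handed in, with the robot touching nothing.
It also fails if it takes over 54 s, if anything falls off the work surface, if the arm or the gripper's body presses on something with over 40 N, if the wrist force passes 120 N, or if a joint passes its speed limit or range.

### The arm

A 6-joint arm with a two-finger parallel gripper is mounted at the origin on the work surface. World frame = base frame: x ahead of the robot, y to its left, z up, the work surface at z = 0. Lengths are in m, angles in rad, forces in N, time in s.
With the tool pointing down it reaches from about 0.25 to 0.725 m from the base axis. Payload 4 kg.
Tool frame: the origin (TCP) lies midway between the tips of the shut fingers; the grasp point (between the pads) lies 19 mm behind it; x points along the fingers, y is the direction in which the jaws open and shut, and the axes are right-handed (so a half turn about x gives the same grasp; the last joint's range is limited). The gripper opens to 85 mm and grips with 20 to 120 N. Pads are 22 mm wide; open, the fingers measure 114 mm over their backs; the gripper's body (76 mm by 85 mm) begins 54 mm behind the grasp point. The pads swing forward as they close: fully open they stand 13 mm farther back than shut.
Start: joints at [1.151, 0.241, 0.005, 1.335, 0, 1.571], TCP at [0.204, 0.457, 0.231] pointing down, gripper open.
Joint ranges: [-2.72, 2.72], [-1.05, 1.87], [-1.09, 1.28], [-1.99, 2.15], [-1.42, 1.44], [-3.14, 3.14]. Speed limits (rad/s): [2.79, 2.79, 3.14, 3.14, 3.14, 3.14].

### API

Orientations are given as a unit quaternion [x, y, z, w].
In Python, from workcell import * gives the robot as it stands.
- The arm moves only by the tool play_rows, never from a script. Its argument "plan" is a list of rows, each a list of 7 numbers: the shift along the tool's x, y, z in mm, then the turn, a rotation vector about the tool's x, y, z in rad, then the closure, from -1 (fully open) to 1 (shut). In form: [[x, y, z, rx, ry, rz, grip], ...]. A call has 1 to 20 rows; each row shifts and turns the commanded pose from where the row before left it, along the tool's axes as they then stand; what a row does not reach is not made up. A row lasts 1/12 s, in which the tool goes at most 41.7 mm and 7.16 degrees, less where a joint would pass 70% of its speed; a pose out of reach is approached as far as the arm can. A call with a gripper value outside its range is refused whole. The fingers move at their own pace and stop on an object; the grip force is fixed at half the most. Time passes only in rows, so rows that do not move let the fingers close. It gives the time, the measured TCP pose, the force and the opening at its end, in the units of the state.
- get_obs(): the state, without advancing time (a new reading comes with each control period).
- camera(name): name is "scene" or "top" or "wrist"; returns a dict with "frame" (384x512x3 uint8, red, green, blue), "depth" (384x512 float32, m along the optical axis (not along the pixel's ray), 0 where there is no reading), "fx", "fy", "cx", "cy" (pixels), "distortion" ([k1, k2, p1, p2, k3] as OpenCV has them; the pictures are not rectified), "camera_from_world" (4x4, takes a point from world to camera coordinates). Camera axes: x right, y up, looking along -z (the intrinsics and any distortion apply to the point x, -y, -z); pixel columns grow to the right and rows downward; lengths in m; the calibration is good to about 2 mm. A picture is of the moment at which its call begins.
- job_done(): hands the job in, once; it reports no verdict.
Trained networks look in a picture, given as the dict that the camera call returned (one of the last four; its "shot" number tells which), for a name from the list of things; names that differ only in an ending like _2 or _b are one class to them, and where a whole thing is asked for, a point or a joint stands for the part that bears it (a point fixed in the world has none). Each returns a list of dicts, best first, with "confidence" (0 to 1); they miss things now and then, are a little off and sometimes report something else, mostly with a low value. They report only what shows in the picture. A call takes as long as a camera call. They do not tell look-alikes from the thing itself.
- search_frame(thing, picture): "centre" ([x, y, z] in m, in world coordinates, good to about 4 mm: the middle of the surface that is visible of it).
- pinpoint(thing, picture): "centre" ([x, y, z] in m, in world coordinates, good to about 4 mm: a listed point, or the origin of a listed thing).
The state is a dict: "clock": time; "joint_pos": joint angles; "joint_vel": joint speeds; "tau": joint torques, N m; "eef_pos": TCP position; "tool_rot": TCP orientation; "ft_force": force on the tool from outside, world axes, zero at the start; "ft_torque": the same for the moment, N m; "grip_width": finger opening in m.
Only numpy, scipy, OpenCV 4.12 (cv2) and the standard library are available. Lean on these libraries where they do the work, as an engineer would, in place of code of your own. Each camera call takes 0.05 s, during which the arm holds its last target. There are 200 camera calls.

## Working session

There is one attempt and no reset: what is moved stays moved. The work goes in short steps, Python scripts to look and compute and a tool call to move; the robot and the scene stay as the last step left them, time stands still between calls to the robot, and variables do not carry over. Pictures are saved under pics/ and viewed, about 8 in all and at most 12, crops included, and the job is handed in when it is done.

Besides the shell and the picture viewer there is one more tool, called after "Emit:" as name([rows], argument=value, ...), one row to a line, values as JSON. play_rows: Moves the arm, as the interface text tells. Its arguments: {"type":"object","properties":{"plan":{"type":"array","items":{"type":"array","items":{"type":"number"}}}},"required":["plan"]}

```bash
ls; mkdir -p pics; cat > h.py <<'E'
from workcell import *
import numpy as np, cv2
from scipy.spatial.transform import Rotation as R
def save(p,n,crop=None,s=1):
    f=p["frame"][:,:,::-1]
    if crop: x0,y0,x1,y1=crop; f=f[y0:y1,x0:x1]
    cv2.imwrite("pics/"+n,cv2.resize(f,None,fx=s,fy=s,interpolation=cv2.INTER_CUBIC))
def K(p): return np.array([[p["fx"],0,p["cx"]],[0,p["fy"],p["cy"]],[0,0,1.]]),np.array(p["distortion"],float)
def pix(p,P):
    T=np.array(p["camera_from_world"]); c=np.atleast_2d(P)@T[:3,:3].T+T[:3,3]; c=c*[1,-1,-1]
    return cv2.projectPoints(c,np.zeros(3),np.zeros(3),*K(p))[0][:,0]
def ray(p,uv):
    T=np.array(p["camera_from_world"]); k,d=K(p)
    n=cv2.undistortPoints(np.array(uv,float).reshape(-1,1,2),k,d)[:,0]
    D=np.c_[n[:,0],-n[:,1],-np.ones(len(n))]@T[:3,:3]
    return -T[:3,:3].T@T[:3,3],D
def onz(p,uv,z):
    o,D=ray(p,uv); return o+D*((z-o[2])/D[:,2])[:,None]
def cloud(p):
    h,w=p["depth"].shape; v,u=np.mgrid[:h,:w]
    o,D=ray(p,np.c_[u.ravel(),v.ravel()]); return (o+D*p["depth"].reshape(-1,1)).reshape(h,w,3)
E
python3 - <<'E'
from h import *
o=get_obs(); print(o)
a=camera("top"); b=camera("scene")
cv2.imwrite("pics/a.png",cv2.resize(a["frame"][:,:,::-1],(800,600)))
cv2.imwrite("pics/b.png",cv2.resize(b["frame"][:,:,::-1],(800,600)))
for t in ["module","connector","module_foot","riser","carrier","strip","dish","part_tray","relay","spool","old_board"]:
    for p in (a,b):
        for r in pinpoint(t,p)[:3]: print(t,r["confidence"],np.round(r["centre"],4),np.round(pix(p,r["centre"])[0]*800/512))
E
```

```text
pics
{'clock': 0.0, 'joint_pos': array([ 1.15102600e+00,  2.41412494e-01,  3.71656623e-03,  1.33513498e+00,
       -1.94400321e-05,  1.57080343e+00]), 'joint_vel': array([ 0.00038141, -0.00109102,  0.00047759,  0.00045493,  0.00055856,
        0.00125135]), 'tau': array([ 1.13332520e-03, -3.72320831e+01,  2.52406383e+01,  1.70655444e-02,
       -4.51684139e-05,  5.70815416e-06]), 'eef_pos': array([0.20353221, 0.45603197, 0.23041023]), 'tool_rot': array([ 0.14662139,  0.69173148, -0.14803134,  0.69144519]), 'ft_force': array([ 0.43202108, -0.4393714 , -0.82184961]), 'ft_torque': array([-0.08272653,  0.00706223,  0.01773326]), 'grip_width': 0.08553865921934688}
module 0.58 [ 0.7635 -0.2734 -0.0011] [558. 205.]
module 0.48 [0.752  0.0791 0.0017] [350. 207.]
module 0.28 [0.5348 0.3438 0.0504] [176. 332.]
module 0.78 [0.5132 0.3149 0.0191] [586. 270.]
connector 0.94 [0.5343 0.3435 0.047 ] [177. 332.]
connector 0.62 [0.5325 0.3467 0.046 ] [614. 267.]
connector 0.52 [0.5136 0.3153 0.0194] [586. 270.]
module_foot 0.95 [0.4864 0.2774 0.0373] [218. 364.]
module_foot 0.65 [ 0.5267 -0.3621  0.00
[... 940 characters left out ...]
0.5316 -0.366  -0.0015] [615. 343.]
part_tray 0.59 [0.4871 0.2785 0.0355] [218. 363.]
part_tray 0.59 [ 0.5303 -0.3708 -0.003 ] [149. 318.]
part_tray 0.5 [0.583  0.0054 0.0016] [394. 327.]
relay 0.64 [ 0.5708 -0.3585  0.006 ] [612. 319.]
relay 0.31 [ 5.295e-01 -3.666e-01 -5.000e-04] [616. 344.]
relay 0.69 [0.5129 0.3143 0.0214] [586. 269.]
relay 0.56 [ 0.5714 -0.3592  0.0035] [152. 337.]
spool 0.69 [5.861e-01 6.100e-03 5.000e-04] [391. 307.]
spool 0.59 [0.7499 0.081  0.0027] [348. 209.]
spool 0.68 [7.559e-01 8.410e-02 6.000e-04] [463. 428.]
old_board 0.65 [ 0.7586  0.1979 -0.0017] [280. 203.]
old_board 0.28 [ 0.5673 -0.0526  0.011 ] [427. 318.]
old_board 0.7 [0.7593 0.198  0.0052] [547. 422.]
```

View pics/a.png

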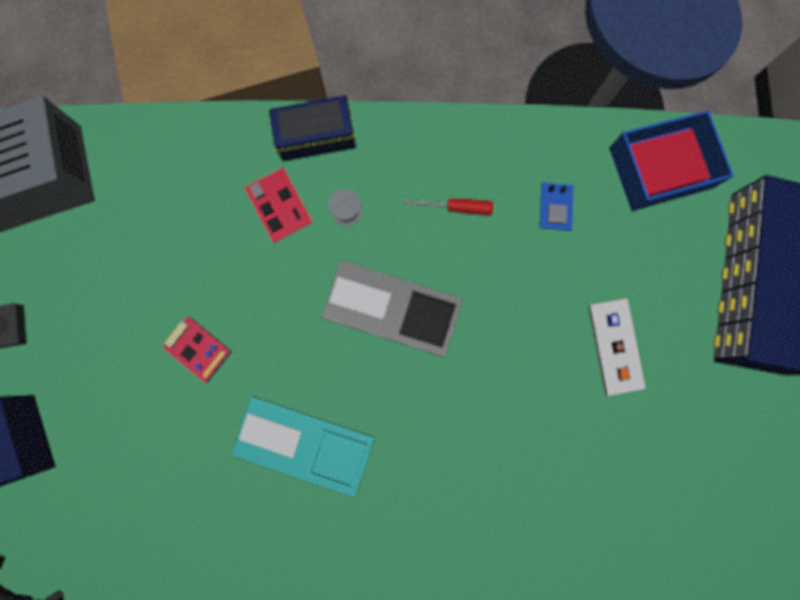

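View pics/b.png

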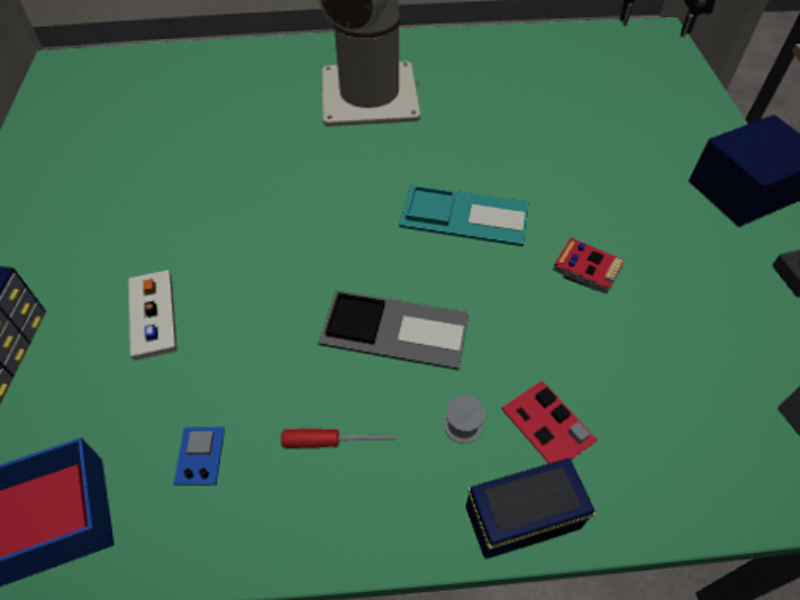

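The top view (800x600 scale) shows two red boards. The module is at (197,349) on its riser with a pale connector and gold line. The look-alikes are old_board (280,205), the red-bottomed box (670,160) and the screwdriver (470,206). There are two carriers: the grey one with black dish at (391,308) is the one I want, and the turquoise one at (303,446) is a decoy. The blue relay is in the tray's far pocket (613,319). The other blue things, the blue board at (557,206) and the boxes, are not it.

```bash
cat >> h.py <<'E'
def tool(head_jaw,tiltdir=None,tilt=0.):
    """tool pointing down, jaw axis heading (deg); then body leaned towards heading tiltdir by tilt deg"""
    a=np.radians(head_jaw); y=np.array([np.cos(a),np.sin(a),0]); x=np.array([0,0,-1.])
    if tiltdir is not None:
        t=np.radians(tiltdir); x=-(np.cos(np.radians(tilt))*np.array([0,0,1.])+np.sin(np.radians(tilt))*np.array([np.cos(t),np.sin(t),0]))
        y-=x*(x@y); y/=np.linalg.norm(y)
    return np.c_[x,y,np.cross(x,y)]
def rows(P,Rm,n=None,P0=None,R0=None):
    """straight-line-ish: prints the constant row from the present pose"""
    from scipy.linalg import logm,expm
    o=get_obs(); T0=np.eye(4);T1=np.eye(4)
    T0[:3,:3]=R.from_quat(o["tool_rot"]).as_matrix() if R0 is None else R0; T0[:3,3]=o["eef_pos"] if P0 is None else P0
    T1[:3,:3]=Rm;T1[:3,3]=P
    D=np.linalg.inv(T0)@T1; d=np.linalg.norm(D[:3,3]); a=R.from_matrix(D[:3,:3]).magnitude()
    n=n or int(np.ceil(max(d/.036,np.degrees(a)/6.0,1)))
    S=np.real(expm(np.real(logm(D))/n))
    print("n",n,"row",np.round(S[:3,3]*1000,1),np.round(R.from_matrix(S[:3,:3]).as_rotvec(),4),"total mm",np.round(D[:3,3]*1000,1),"rot",np.round(R.from_matrix(D[:3,:3]).as_rotvec(),3))
E
python3 - <<'E'
from h import *
p=camera("top"); c=cloud(p)
save(p,"c.png",(95,190,165,255),8)
# points of the module by height
m=(c[...,2]>.03)&(c[...,2]<.06)&(abs(c[...,0]-.512)<.09)&(abs(c[...,1]-.313)<.09)&(p["depth"]>0)
q=c[m]; r=cv2.minAreaRect(q[:,:2].astype(np.float32)*1000); print(m.sum(),r,np.percentile(q[:,2],[10,50,90]))
f=p["frame"].astype(int); ca=(abs(c[...,0]-.586)<.13)&(abs(c[...,1]-.005)<.13)&(p["depth"]>0)
wh=ca&(f.min(2)>140); bl=ca&(f.max(2)<70)
for k in (wh,bl): print(k.sum(),cv2.minAreaRect(c[k][:,:2].astype(np.float32)*1000),np.median(c[k],0))
for h in (144.4,-35.6): rows([.5127,.315,.21],tool(h,54.4,20))
E
```

```text
988 ((509.3441162109375, 314.8123779296875), (91.25382995605469, 66.38697814941406), 52.572227478027344) [0.03684515 0.03962559 0.04707226]
676 ((599.7291870117188, 58.01757049560547), (94.7855224609375, 47.35323715209961), 73.04759979248047) [0.59965765 0.05797898 0.0094393 ]
798 ((566.1309814453125, -52.14564514160156), (70.2831802368164, 71.91049194335938), 73.33406829833984) [ 0.56633868 -0.05176182  0.01245141]
n 14 row [ -1.3 -15.6  21.1] [-0.0967  0.0209 -0.0171] total mm [ 21.3  -3.4 339.8] rot [-1.354  0.293 -0.239]
n 18 row [ 2.7 16.  14.4] [ 0.0973 -0.014  -0.0172] total mm [ 21.3  -3.4 339.8] rot [ 1.752 -0.252 -0.309]
```

View pics/c.png

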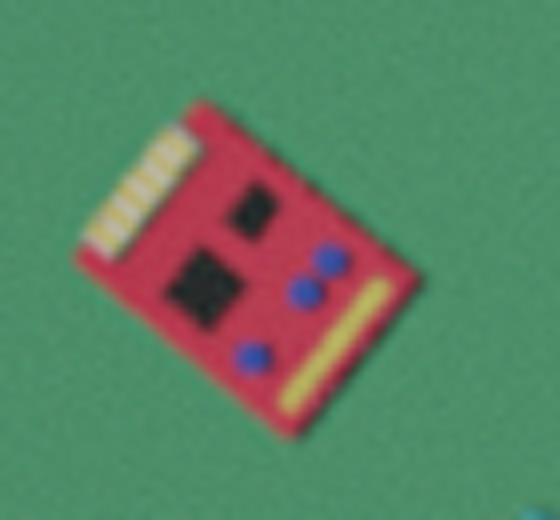

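Emit:
play_rows([
  [0,0,0,-0.1,0,0,-1],
  [0,0,0,-0.1,0,0,-1],
  [0,0,0,0,0,0,-1],
])

```text
clock: 1.5
eef_pos: [0.2038, 0.4566, 0.2313]
tool_rot: [0.077, 0.703, -0.077, 0.703]
ft_force: [-0.7, 0.2, -0.3]
grip_width: 0.0852
```

```bash
python3 - <<'E'
from h import *
print(get_obs()["joint_pos"])
for h in (144.4,-35.6): rows([.5127,.315,.21],tool(h,54.4,20))
E
```

```text
[1.15100083e+00 2.40585356e-01 4.98910679e-03 1.33519825e+00
 2.44980706e-05 1.36922141e+00]
n 12 row [ -1.1 -20.2  22.2] [-0.0963  0.0257 -0.017 ] total mm [ 21.3 -71.3 332.2] rot [-1.155  0.308 -0.204]
n 20 row [ 2.7 13.4 14.8] [ 0.0975 -0.0114 -0.0172] total mm [ 21.3 -71.3 332.2] rot [ 1.951 -0.227 -0.344]
```

The crop shows the connector at the upper left (140,190) and the gold line at the lower right (335,345). So this is the module, and its x axis points up-left. The jaw heading 144° option brings joint 6 near 0, as I want.

Emit:
play_rows([
  [-1.1,-20.2,22.2,-0.096,0.0257,-0.017,-1],
  [-1.1,-20.2,22.2,-0.096,0.0257,-0.017,-1],
  [-1.1,-20.2,22.2,-0.096,0.0257,-0.017,-1],
  [-1.1,-20.2,22.2,-0.096,0.0257,-0.017,-1],
  [-1.1,-20.2,22.2,-0.096,0.0257,-0.017,-1],
  [-1.1,-20.2,22.2,-0.096,0.0257,-0.017,-1],
  [-1.1,-20.2,22.2,-0.096,0.0257,-0.017,-1],
  [-1.1,-20.2,22.2,-0.096,0.0257,-0.017,-1],
  [-1.1,-20.2,22.2,-0.096,0.0257,-0.017,-1],
  [-1.1,-20.2,22.2,-0.096,0.0257,-0.017,-1],
  [-1.1,-20.2,22.2,-0.096,0.0257,-0.017,-1],
  [-1.1,-20.2,22.2,-0.096,0.0257,-0.017,-1],
  [0,0,0,0,0,0,-1],
  [0,0,0,0,0,0,-1],
])

```text
clock: 2.67
eef_pos: [0.5131, 0.3138, 0.2058]
tool_rot: [-0.372, 0.732, 0.259, 0.509]
ft_force: [0.1, 0.3, -0.4]
grip_width: 0.0852
```

```bash
python3 - <<'E'
from h import *
o=get_obs(); print(np.round(o["joint_pos"],3),np.round(R.from_quat(o["tool_rot"]).as_matrix(),3))
p=camera("wrist"); save(p,"d.png",None,1.5)
print(np.round(np.linalg.inv(p["camera_from_world"])[:3],3))
for t in ("connector","module_foot","module"):
    for r in pinpoint(t,p)[:2]: print(t,r["confidence"],np.round(r["centre"],4),np.round(pix(p,r["centre"])[0]*1.5))
c=cloud(p)
m=(c[...,2]>.034)&(c[...,2]<.055)&(abs(c[...,0]-.512)<.08)&(abs(c[...,1]-.313)<.08)&(p["depth"]>0)
print(m.sum(),cv2.minAreaRect(c[m][:,:2].astype(np.float32)*1000),np.percentile(c[m][:,2],[10,50,90]))
E
```

```text
[ 0.606  0.767  0.722  1.863 -0.114 -0.315] [[-0.205 -0.808  0.552]
 [-0.281  0.589  0.758]
 [-0.938  0.001 -0.348]]
[[-0.808 -0.589  0.017  0.496]
 [ 0.589 -0.808  0.02   0.291]
 [ 0.002  0.026  1.     0.368]]
connector 0.94 [0.5327 0.3449 0.0505] [384. 394.]
module_foot 0.92 [0.4858 0.2802 0.0302] [384. 283.]
module 0.87 [0.5062 0.3133 0.0205] [388. 333.]
4750 ((510.7295227050781, 314.611328125), (89.7628402709961, 64.5456771850586), 53.95694351196289) [0.0371873  0.03835142 0.04628869]
```

View pics/d.png

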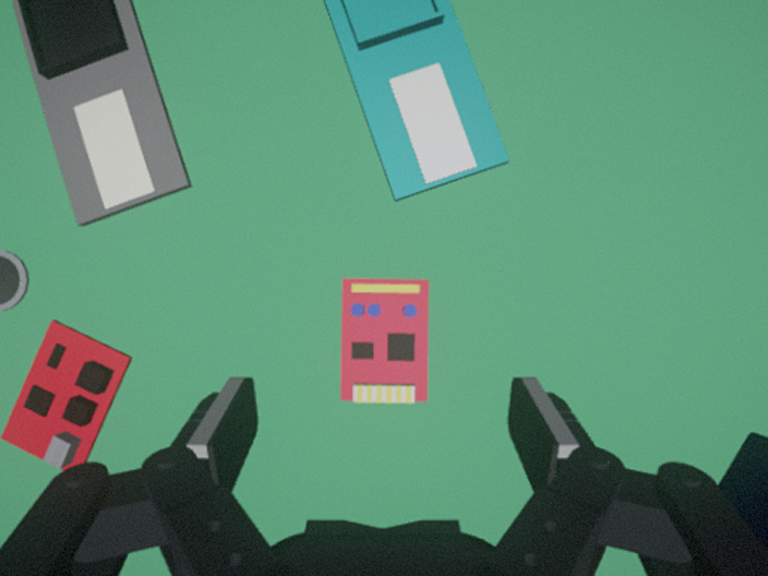

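The wrist view (768x576) shows the module at (385,340) squarely between the fingers. Its gold line is at the top (y≈288) and the connector at the bottom (y≈394). The measured size of 89.8 x 64.5 mm fits, and its yaw is 54.0°, matching the jaw.

```bash
python3 - <<'E'
from h import *
o=get_obs(); M=R.from_quat(o["tool_rot"]).as_matrix()
G=np.array([.5107+.005*.588,.3146+.005*.809,.0305]); rows(G+.024*M[:,0],tool(143.96,53.96,20),8)
p=camera("wrist"); c=cloud(p); f=p["frame"].astype(int)
near=(abs(c[...,0]-.6)<.07)&(abs(c[...,1]-.058)<.07)&(p["depth"]>0)&(f.min(2)>135)
r=cv2.minAreaRect(c[near][:,:2].astype(np.float32)*1000); print(near.sum(),r,np.median(c[near],0))
E
```

```text
n 8 row [24.2  0.1  8.3] [0.0002 0.0002 0.0003] total mm [193.4   1.3  66.5] rot [0.002 0.002 0.002]
2525 ((601.25048828125, 55.148033142089844), (96.18460083007812, 47.501407623291016), 72.71003723144531) [0.60095124 0.05738713 0.00811672]
```

Emit:
play_rows([
  [24.2,0.2,8.3,0,0,0,-1],
  [24.2,0.2,8.3,0,0,0,-1],
  [24.2,0.2,8.3,0,0,0,-1],
  [24.2,0.2,8.3,0,0,0,-1],
  [24.2,0.2,8.3,0,0,0,-1],
  [24.2,0.2,8.3,0,0,0,-1],
  [24.2,0.2,8.3,0,0,0,-1],
  [24,0,8.3,0,0,0,-1],
  [0,0,0,0,0,0,-1],
  [0,0,0,0,0,0,-1],
])

```text
clock: 3.75
eef_pos: [0.5078, 0.3113, 0.007]
tool_rot: [-0.373, 0.73, 0.261, 0.51]
ft_force: [1.0, 0.3, 0.9]
grip_width: 0.0853
```

Emit:
play_rows([
  [0,0,0,0,0,0,1],
  [0,0,0,0,0,0,1],
  [0,0,0,0,0,0,1],
  [0,0,0,0,0,0,1],
  [0,0,0,0,0,0,1],
  [0,0,0,0,0,0,1],
  [0,0,0,0,0,0,1],
])

```text
clock: 4.33
eef_pos: [0.5108, 0.3129, 0.0094]
tool_rot: [-0.373, 0.728, 0.261, 0.513]
ft_force: [1.2, 0.9, 7.2]
grip_width: 0.0632
```

```bash
python3 - <<'E'
from h import *
o=get_obs(); print(o["eef_pos"],o["grip_width"],o["ft_force"],np.round(o["joint_pos"],3)); M=R.from_quat(o["tool_rot"]).as_matrix();print(M.round(3))
p=camera("wrist"); save(p,"e.png")
# lift 100 mm
rows(o["eef_pos"]+[0,0,.13],M,4)
E
```

```text
[0.51079212 0.31293851 0.00940728] 0.06321592159347497 [1.16713427 0.85974166 7.17380844] [ 0.607  0.862  0.39   1.424 -0.114 -0.318]
[[-0.196 -0.81   0.552]
 [-0.275  0.586  0.762]
 [-0.941 -0.003 -0.337]]
n 4 row [-30.6  -0.1 -11. ] [-0.  0.  0.] total mm [-122.4   -0.3  -43.8] rot [-0.  0.  0.]
```

View pics/e.png

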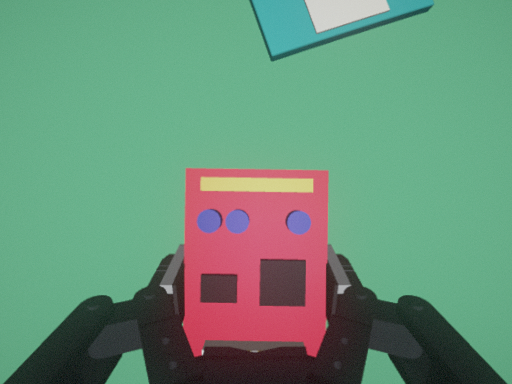

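The picture shows the module gripped centrally, with the gold line square at (257,185). The width of 63.2 mm fits its 64 mm. I lift it now.

Emit:
play_rows([
  [-15,0,-5.5,0,0,0,1],
  [-30,0,-11,0,0,0,1],
  [-30,0,-11,0,0,0,1],
  [-30,0,-11,0,0,0,1],
  [-30,0,-11,0,0,0,1],
  [0,0,0,0,0,0,1],
  [0,0,0,0,0,0,1],
])

```text
clock: 4.97
eef_pos: [0.5103, 0.3126, 0.153]
tool_rot: [-0.373, 0.727, 0.261, 0.514]
ft_force: [0.2, 0.3, -4.1]
grip_width: 0.063
```

```bash
python3 - <<'E'
from h import *
o=get_obs(); print(o["eef_pos"],o["grip_width"],o["ft_force"]); M=R.from_quat(o["tool_rot"]).as_matrix();print(M.round(3))
p=camera("wrist"); save(p,"f.png"); T=np.array(p["camera_from_world"])
c=cloud(p); f=p["frame"].astype(int)
# red face in tool frame
red=(f[...,0]>130)&(f[...,1]<90)&(p["depth"]>0)&(p["depth"]<.35)
q=(c[red]-o["eef_pos"])@M*1000
n=np.linalg.svd(q-q.mean(0),full_matrices=False)[2][2]; print(red.sum(),"mean",q.mean(0),"n",n,"tilt",np.degrees(np.arctan2(n[2],-n[0])))
n*=-np.sign(n[0])
# foot edge: lowest tool-z along module x
ax=np.cross(np.array([0,1,0]),n); ax/=np.linalg.norm(ax); s=q@ax
print(ax,np.percentile(s,[0.5,1,50,99,99.5]),np.percentile(q[:,1],[1,99]))
for t in ("module_foot","connector","module"):
    for r in pinpoint(t,p)[:1]: print(t,r["confidence"],((np.array(r["centre"])-o["eef_pos"])@M*1000).round(1))
E
```

```text
[0.51027033 0.31258323 0.15296623] 0.06302994374798004 [ 0.20187208  0.31237634 -4.10442033]
[[-0.194 -0.81   0.553]
 [-0.274  0.586  0.763]
 [-0.942 -0.003 -0.336]]
12072 mean [  4.26541759 -59.76011658  25.18457612] n [-0.82270816 -0.55810659 -0.10802003] tilt -7.48004036442367
[-0.1301808   0.          0.99149027] [-30.50948803 -25.09864195  17.50760299 134.34551448 139.80726674] [-274.88503147   31.28245849]
module_foot 0.86 [ -7.    0.5 -49.8]
module 0.67 [-11.7   4.8  -3.8]
```

```bash
cat >> h.py <<'E'
def held(p,o):
    M=R.from_quat(o["tool_rot"]).as_matrix(); f=p["frame"].astype(int); q=(cloud(p)-o["eef_pos"])@M*1000
    red=(f[...,0]>130)&(f[...,1]<90)&(f[...,2]<110)&(p["depth"]>0)&(abs(q[...,1])<36)&(abs(q[...,2])<70)&(abs(q[...,0]+24)<50)
    q=q[red]
    for _ in range(3):
        n=np.linalg.svd(q-q.mean(0),full_matrices=False)[2][2]; n*=-np.sign(n[0]); e=(q-q.mean(0))@n; q=q[abs(e)<2.5]
    ax=np.cross(n,[0,1,0]); ax*=np.sign(ax[2])/np.linalg.norm(ax); s=q@ax
    g=q[s<np.percentile(s,3)].mean(0)
    print(len(q),"n",n.round(4),"tilt",np.degrees(np.arctan2(n[2],-n[0])).round(2),"roll",np.degrees(n[1]).round(2),"ax",ax.round(3),"s",np.percentile(s,[.3,1,99]).round(1),"y",np.percentile(q[:,1],[.5,99.5]).round(1),"mean",q.mean(0).round(1),"edge",g.round(1))
E
python3 - <<'E'
from h import *
o=get_obs();p=camera("wrist"); held(p,o)
def stand(t,head):  # tool pitched t deg below level, heading head
    t,a=np.radians(t),np.radians(head); x=np.array([np.cos(t)*np.cos(a),np.cos(t)*np.sin(a),-np.sin(t)]); y=np.array([-np.sin(a),np.cos(a),0]); return np.c_[x,y,np.cross(x,y)]
M=stand(20,-17); print(M.round(3))
m=np.array([-.336,0,.942]); print("m in world",M@m)
foot=np.array([-7,0,-47.]); d=np.array([.600,.057,.0095])-M@foot/1000; print("final tcp",d); rows(d+[0,0,.08],M)
E
```

```text
7702 n [-0.9418 -0.003  -0.3362] tilt -19.64 roll -0.17 ax [-0.336 -0.     0.942] s [-26.1 -19.7  38.2] y [-31.   31.8] mean [-33.4  -3.    8.8] edge [-20.9 -24.1 -26.1]
[[ 0.899  0.292  0.327]
 [-0.275  0.956 -0.1  ]
 [-0.342  0.     0.94 ]]
m in world [ 0.00616458 -0.0018847   1.00010922]
final tcp [0.62166298 0.05037696 0.05127141]
n 19 row [  4.  -15.   -0.6] [ 0.0651 -0.0711 -0.0302] total mm [  65.4 -244.9 -129.8] rot [ 1.236 -1.351 -0.574]
```

```bash
cat >> h.py <<'E'
def stand(t,head):
    t,a=np.radians(t),np.radians(head); x=np.array([np.cos(t)*np.cos(a),np.cos(t)*np.sin(a),-np.sin(t)]); y=np.array([-np.sin(a),np.cos(a),0]); return np.c_[x,y,np.cross(x,y)]
def path(row,n):
    o=get_obs();P=o["eef_pos"].copy();M=R.from_quat(o["tool_rot"]).as_matrix()
    for i in range(n):
        P=P+M@np.array(row[:3])/1000; M=M@R.from_rotvec(row[3:6]).as_matrix()
        if i%3==0 or i==n-1: print(i,P.round(3),"foot",(P+M@[-.007,0,-.047]).round(3),"body",(P+M@[-.11,0,-.045]).round(3))
    print(M.round(3))
E
python3 - <<'E'
from h import *
path([4,-15,-.6,.065,-.0711,-.0302],19)
E
```

```text
0 [0.519 0.3   0.144] foot [0.491 0.267 0.164] body [0.506 0.294 0.262]
3 [0.55  0.267 0.137] foot [0.514 0.237 0.146] body [0.508 0.255 0.248]
6 [0.577 0.229 0.134] foot [0.536 0.205 0.131] body [0.507 0.217 0.23 ]
9 [0.598 0.187 0.134] foot [0.556 0.171 0.119] body [0.506 0.181 0.208]
12 [0.613 0.143 0.135] foot [0.574 0.134 0.109] body [0.505 0.147 0.184]
15 [0.621 0.097 0.134] foot [0.589 0.096 0.099] body [0.505 0.115 0.156]
18 [0.622 0.051 0.131] foot [0.6   0.057 0.09 ] body [0.508 0.085 0.127]
[[ 0.899  0.291  0.327]
 [-0.274  0.957 -0.099]
 [-0.342 -0.     0.94 ]]
```

Emit:
play_rows([
  [4,-15,-0.6,0.065,-0.071,-0.03,1],
  [4,-15,-0.6,0.065,-0.071,-0.03,1],
  [4,-15,-0.6,0.065,-0.071,-0.03,1],
  [4,-15,-0.6,0.065,-0.071,-0.03,1],
  [4,-15,-0.6,0.065,-0.071,-0.03,1],
  [4,-15,-0.6,0.065,-0.071,-0.03,1],
  [4,-15,-0.6,0.065,-0.071,-0.03,1],
  [4,-15,-0.6,0.065,-0.071,-0.03,1],
  [4,-15,-0.6,0.065,-0.071,-0.03,1],
  [4,-15,-0.6,0.065,-0.071,-0.03,1],
  [4,-15,-0.6,0.065,-0.071,-0.03,1],
  [4,-15,-0.6,0.065,-0.071,-0.03,1],
  [4,-15,-0.6,0.065,-0.071,-0.03,1],
  [4,-15,-0.6,0.065,-0.071,-0.03,1],
  [4,-15,-0.6,0.065,-0.071,-0.03,1],
  [4,-15,-0.6,0.065,-0.071,-0.03,1],
  [4,-15,-0.6,0.065,-0.071,-0.03,1],
  [4,-15,-0.6,0.065,-0.071,-0.03,1],
  [4,-15,-0.6,0.065,-0.071,-0.03,1],
  [0,0,0,0,0,0,1],
])

```text
clock: 6.88
eef_pos: [0.6197, 0.0526, 0.1255]
tool_rot: [0.02, 0.185, -0.141, 0.972]
ft_force: [-0.7, -0.2, -3.3]
grip_width: 0.0632
```

```bash
python3 - <<'E'
from h import *
o=get_obs(); M=R.from_quat(o["tool_rot"]).as_matrix()
print(o["eef_pos"],np.round(o["joint_pos"],3),M.round(3),o["grip_width"])
p=camera("wrist"); held(p,o)
print("foot est",o["eef_pos"]+M@[-.007,0,-.047])
a=camera("top"); b=camera("scene"); save(b,"g.png",(180,90,370,270),4)
# strip by top camera: white mask outline, and part hidden
for q in (a,b,p):
    for t in ("strip","module_foot","dish","connector"):
        for r in pinpoint(t,q)[:1]: print(t,r["confidence"],np.round(r["centre"],4))
rows(np.array([.6,.057,.0295])-stand(19.65,-17)@[-.007,0,-.047],stand(19.65,-17))
E
```

```text
[0.61969906 0.05263578 0.12553159] [ 0.366  0.512 -0.974 -1.025 -0.605  0.259] [[ 0.892  0.282  0.355]
 [-0.267  0.959 -0.09 ]
 [-0.366 -0.014  0.931]] 0.06322501120687463
10 n [-0.3206 -0.0149  0.9471] tilt 71.3 roll -0.85 ax [ 0.947 -0.     0.321] s [-29.6 -29.6 -28.5] y [-12.   23.6] mean [-16.3   8.5 -42.4] edge [-16.9  23.6 -42.4]
foot est [0.59678997 0.05874575 0.08435099]
strip 0.94 [0.5967 0.0571 0.0087]
module_foot 0.56 [0.6058 0.0616 0.0852]
dish 0.77 [ 0.5664 -0.0505  0.0119]
connector 0.95 [0.5877 0.0642 0.1677]
strip 0.87 [0.3778 0.1975 0.01  ]
module_foot 0.94 [0.6002 0.0663 0.0826]
dish 0.8 [ 0.5678 -0.056   0.0135]
connector 0.93 [0.5839 0.0704 0.1697]
strip 0.61 [0.6025 0.0593 0.0125]
module_foot 0.57 [0.5981 0.0571 0.0818]
dish 0.68 [ 0.5705 -0.0551  0.0197]
n 2 row [ 10.6  -2.2 -28.9] [ 0.0055 -0.011  -0.0049] total mm [ 21.5  -4.3 -57.6] rot [ 0.011 -0.022 -0.01 ]
```

View pics/g.png

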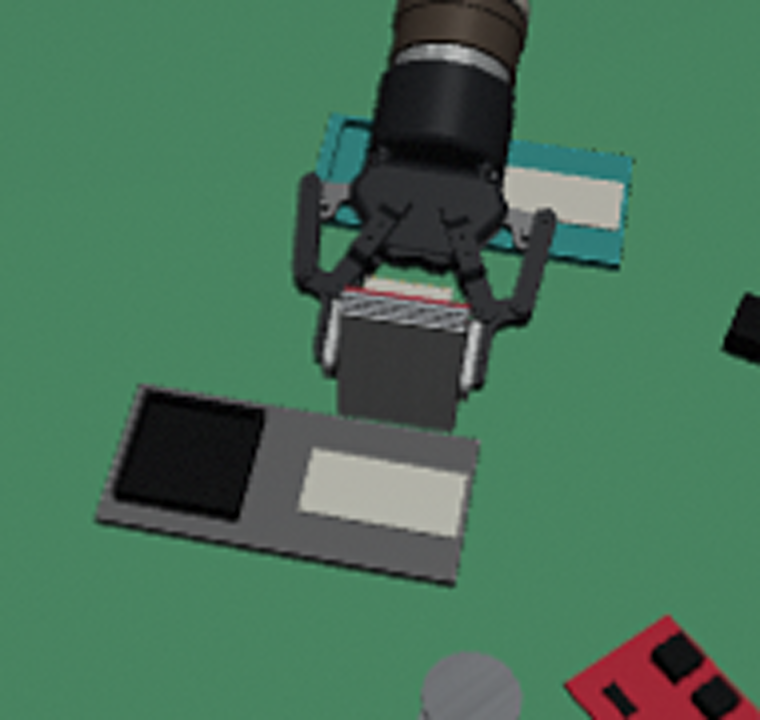

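The crop shows the module held upright, connector up and facing the robot, above the grey carrier's white strip at (383,492). I lower it to about 20 mm above the strip and re-measure.

Emit:
play_rows([
  [7,-1,-19,0.004,-0.007,-0.003,1],
  [7,-1,-19,0.004,-0.007,-0.003,1],
  [7,-1,-19,0.003,-0.007,-0.003,1],
  [0,0,0,0,0,0,1],
  [0,0,0,0,0,0,1],
  [0,0,0,0,0,0,1],
])

```text
clock: 8.13
eef_pos: [0.6223, 0.0519, 0.0726]
tool_rot: [0.025, 0.169, -0.145, 0.974]
ft_force: [0.4, -0.1, -2.3]
grip_width: 0.0627
```

```bash
cat > chk.py <<'E'
from h import *
o=get_obs(); M=R.from_quat(o["tool_rot"]).as_matrix()
print(o["eef_pos"],o["ft_force"].round(1),"pitch",np.degrees(np.arcsin(-M[2,0])).round(2),"head",np.degrees(np.arctan2(M[1,1],M[0,1])).round(2)-90,"roll",np.degrees(M[2,1]).round(2))
F=o["eef_pos"]+M@[-.007,0,-.047]; print("foot",F.round(4))
E
python3 - <<'E'
exec(open("chk.py").read())
a=camera("top"); b=camera("scene")
for q in (a,b):
    for t in ("strip","module_foot","connector"):
        for r in pinpoint(t,q)[:2]: print(t,r["confidence"],np.round(r["centre"],4))
# scene: module back side grey / foot edge and strip corners
save(b,"i.png",(205,180,315,250),7)
print("uv of strip corners", [(pix(b,np.array([.6,.057,.0095])+(s*.022*np.array([-.956,.292,0])+t*.046*np.array([-.292,-.956,0])))[0]-[205,180])*7 for s in(-1,1) for t in (-1,1)])
print("foot corners", [(pix(b,F+s*.0085*M[:,0]*[1,1,0]/.94+t*.032*M[:,1])[0]-[205,180])*7 for s in(-1,1) for t in (-1,1)])
M2=stand(19.65,-17); rows(np.array([.6,.057,.0125])-M2@[-.007,0,-.047],M2)
E
```

```text
[0.62228879 0.05186215 0.07258978] [ 0.4 -0.1 -2.3] pitch 19.69 head -16.97 roll 0.02
foot [0.6008 0.0584 0.0307]
strip 0.83 [0.3769 0.1953 0.009 ]
strip 0.67 [0.5968 0.0555 0.0075]
module_foot 0.59 [0.6047 0.0566 0.0318]
connector 0.8 [0.5881 0.06   0.1099]
connector 0.73 [ 7.649e-01 -2.727e-01  4.000e-04]
strip 0.76 [0.6027 0.0612 0.0114]
strip 0.71 [0.3769 0.1978 0.0106]
module_foot 0.97 [0.6035 0.0628 0.0296]
module_foot 0.38 [0.5828 0.0023 0.0018]
connector 0.84 [0.581  0.0671 0.1123]
uv of strip corners [array([618.46409365, 301.1034134 ]), array([341.92837695, 251.71778359]), array([638.59277941, 191.52397311]), array([369.15380929, 144.77567604])]
foot corners [array([407.30409986, 149.57458232]), array([599.93793776, 182.88461792]), array([397.06459432, 191.54843521]), array([591.68854358, 225.58959845])]
n 1 row [  5.9  -1.7 -17.9] [-0.0011  0.0004 -0.001 ] total mm [  5.9  -1.7 -17.9] rot [-0.001  0.    -0.001]
```

View pics/i.png

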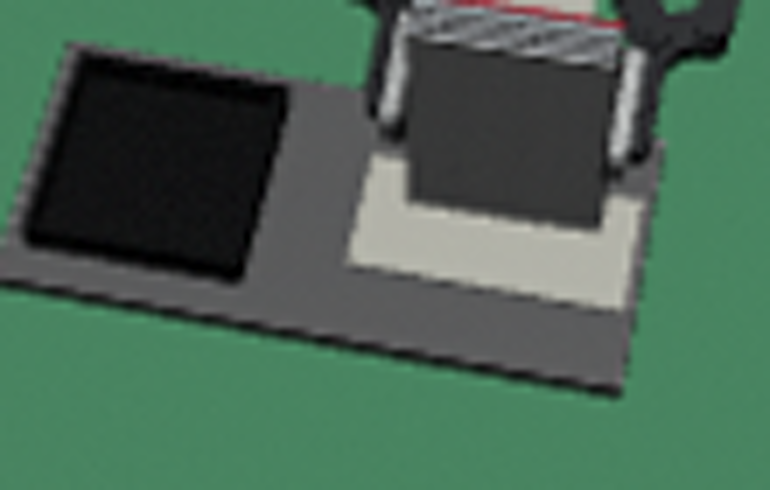

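In the crop the strip's near corners are at (348,263) and (628,310), and the module's foot corners at (407,202) and (600,228). Both are offset from my projection by the same amount (about 3 mm), so their relative placement agrees. I descend.

Emit:
play_rows([
  [3,-0.9,-9,0,0,-0.001,1],
  [3,-0.8,-9,0,0,0,1],
  [0,0,0,0,0,0,1],
  [0.4,0,-0.9,0,0,0,1],
  [0.4,0,-0.9,0,0,0,1],
  [0,0,0,0,0,0,1],
])

```text
clock: 9.03
eef_pos: [0.6218, 0.0504, 0.0529]
tool_rot: [0.026, 0.168, -0.146, 0.975]
ft_force: [-2.1, 0.7, 4.2]
grip_width: 0.0629
```

```bash
python3 chk.py
```

```text
[0.62176437 0.05041035 0.05290715] [-2.1  0.7  4.2] pitch 19.53 head -17.049999999999997 roll 0.08
foot [0.6004 0.057  0.011 ]
```

Emit:
play_rows([
  [0.1,0,-0.4,0,0,0,1],
  [0,0,0,0,0,0,1],
  [0,0,0,0,0,0,1],
])

```text
clock: 9.28
eef_pos: [0.6218, 0.0504, 0.0529]
tool_rot: [0.026, 0.167, -0.146, 0.975]
ft_force: [-3.7, 1.6, 5.5]
grip_width: 0.0631
```

```bash
python3 - <<'E'
exec(open("chk.py").read())
b=camera("scene"); save(b,"j.png",(205,150,315,250),7)
E
```

```text
[0.62181871 0.05038756 0.0529396 ] [-3.7  1.6  5.5] pitch 19.5 head -17.060000000000002 roll 0.1
foot [0.6005 0.057  0.011 ]
```

View pics/j.png

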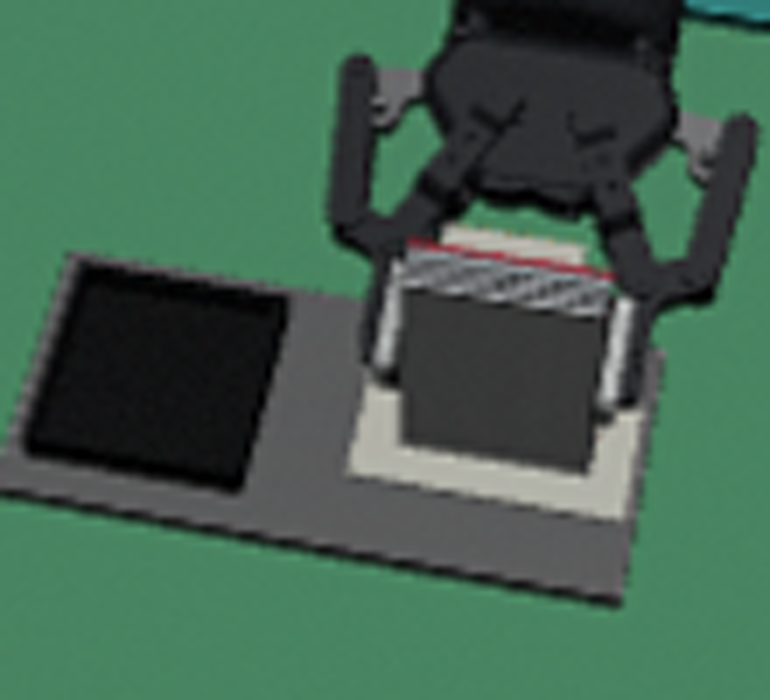

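The module's foot sits centred on the strip, with near corners at (402,445) and (588,472) and equal margins. Contact force is about 8 N. I release gently.

Emit:
play_rows([
  [0,0,0,0,0,0,-0.3],
  [0,0,0,0,0,0,-0.45],
  [0,0,0,0,0,0,-0.55],
  [0,0,0,0,0,0,-0.65],
  [0,0,0,0,0,0,-0.8],
  [0,0,0,0,0,0,-1],
  [0,0,0,0,0,0,-1],
  [0,0,0,0,0,0,-1],
])

```text
clock: 10.0
eef_pos: [0.6212, 0.0502, 0.0504]
tool_rot: [0.025, 0.17, -0.146, 0.974]
ft_force: [0.2, -0.5, 0.8]
grip_width: 0.0853
```

```bash
python3 - <<'E'
exec(open("chk.py").read())
b=camera("scene"); a=camera("top")
for q in (a,b):
    for t in ("module_foot","connector"):
        for r in pinpoint(t,q)[:1]: print(t,r["confidence"],np.round(r["centre"],4))
E
```

```text
[0.62116806 0.05018525 0.05041531] [ 0.2 -0.5  0.8] pitch 19.74 head -17.019999999999996 roll -0.03
foot [0.5997 0.0567 0.0085]
module_foot 0.58 [0.6049 0.053  0.0131]
connector 0.65 [0.5873 0.059  0.0928]
module_foot 0.83 [0.6021 0.06   0.0073]
connector 0.65 [0.5827 0.0673 0.09  ]
```

Still standing. I back off straight along the tool axis by about 150 mm.

Emit:
play_rows([
  [-8,0,0,0,0,0,-1],
  [-15,0,0,0,0,0,-1],
  [-25,0,0,0,0,0,-1],
  [-30,0,0,0,0,0,-1],
  [-30,0,0,0,0,0,-1],
  [-30,0,0,0,0,0,-1],
  [-12,0,0,0,0,0,-1],
  [0,0,0,0,0,0,-1],
  [0,0,0,0,0,0,-1],
])

```text
clock: 11.05
eef_pos: [0.5152, 0.1175, 0.103]
tool_rot: [0.024, 0.176, -0.158, 0.971]
ft_force: [0.6, 0.0, 0.7]
grip_width: 0.0854
```

```bash
python3 - <<'E'
exec(open("chk.py").read())
p=camera("wrist"); b=camera("scene"); a=camera("top")
B=cv2.resize(b["frame"][150:250,205:315],(660,600),interpolation=cv2.INTER_CUBIC); cv2.imwrite("pics/k.png",B[:,:,::-1])
c=cloud(p); m=(c[...,2]>.02)&(c[...,2]<.13)&(abs(c[...,0]-.59)<.06)&(abs(c[...,1]-.06)<.06)&(p["depth"]>0); f=p["frame"].astype(int)
red=m&(f[...,0]>110)&(f[...,1]<90); q=c[red]
if len(q)>50:
    n=np.linalg.svd(q-q.mean(0),full_matrices=False)[2][2]; print("face n",n.round(4),"ext",np.percentile(q,[1,99],axis=0).round(4))
# top-down height map of carrier from top camera
c=cloud(a); m=(c[...,2]>.07)&(c[...,2]<.12)&(abs(c[...,0]-.6)<.08)&(abs(c[...,1]-.057)<.08)&(a["depth"]>0); print("top",m.sum(),cv2.minAreaRect(c[m][:,:2].astype(np.float32)*1000),np.percentile(c[m][:,2],[50,95]))
# tray and components
f=a["frame"].astype(int); t=(abs(c[...,0]-.53)<.11)&(abs(c[...,1]+.366)<.07)&(a["depth"]>0)
cr=t&(f.min(2)>135); r=cv2.minAreaRect(c[cr][:,:2].astype(np.float32)*1000); print("tray",cr.sum(),r,np.median(c[cr],0))
bl=t&(f[...,2]>f[...,0]+40)&(f[...,2]>f[...,1]+30); print("blue",bl.sum(),c[bl].mean(0))
o,_=ray(a,[[256,192]]); print("cam",o)
for q in (a,b):
    for r in pinpoint("relay",q)[:1]: print(r)
    for r in pinpoint("dish",q)[:1]: print(r)
E
```

```text
[0.51523273 0.11748799 0.10298482] [0.6 0.  0.7] pitch 20.45 head -18.439999999999998 roll -0.5
foot [0.4933 0.1244 0.0614]
face n [ 0.9561 -0.2931 -0.0017] ext [[0.5834 0.0293 0.0204]
 [0.6032 0.0893 0.0958]]
top 310 ((596.2724609375, 60.42799758911133), (64.43461608886719, 26.602678298950195), 74.52959442138672) [0.09886282 0.10159573]
tray 1273 ((525.9910278320312, -366.89227294921875), (152.62843322753906, 71.06510925292969), 9.704745292663574) [ 0.52694    -0.36287846  0.01376353]
blue 36 [ 0.56840044 -0.35498441  0.02425648]
cam [ 0.47662829 -0.00866236  0.98014417]
{'centre': [0.7592, 0.1994, -0.0003], 'confidence': 0.39}
{'centre': [0.3431, 0.0824, 0.0149], 'confidence': 0.68}
{'centre': [0.5732, -0.3574, 0.0068], 'confidence': 0.58}
{'centre': [0.343, 0.0881, 0.0068], 'confidence': 0.97}
```

View pics/k.png

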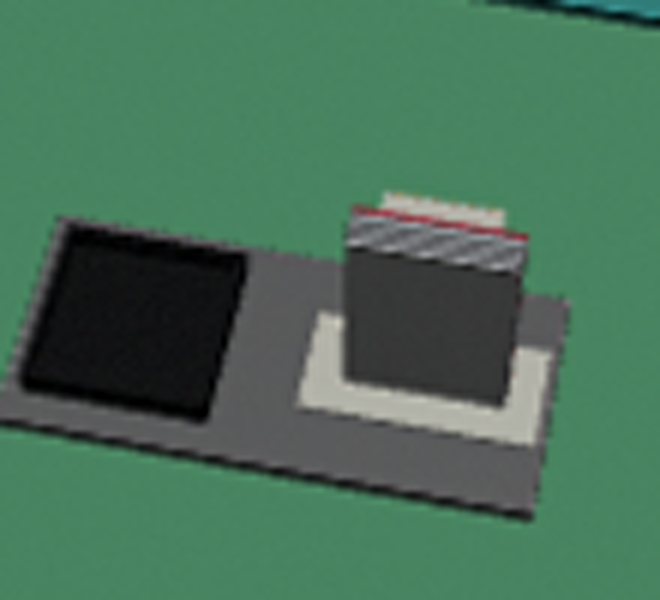

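The module stands by itself, centred on the strip. Its red-face normal is level to 0.1°, and its yaw of -17° is square to the strip. Next is the relay, so I raise the arm first.

```bash
python3 - <<'E'
from h import *
o=get_obs(); M=R.from_quat(o["tool_rot"]).as_matrix()
A=o["eef_pos"]+[-.08,-.02,.14]; rows(A,M,5)
rows([.569,-.357,.16],tool(99.7),None,A,M)
E
```

```text
n 5 row [-22.8  -9.2  21.2] [-0.  0. -0.] total mm [-113.9  -46.1  106.2] rot [ 0. -0.  0.]
n 14 row [ 14.6 -30.8   5.9] [-0.0304  0.0845  0.0221] total mm [ 284.2 -384.9   14.9] rot [-0.426  1.183  0.309]
```

Emit:
play_rows([
  [-22.8,-9.2,21.2,0,0,0,-1],
  [-22.8,-9.2,21.2,0,0,0,-1],
  [-22.8,-9.2,21.2,0,0,0,-1],
  [-22.8,-9.2,21.2,0,0,0,-1],
  [-22.8,-9.2,21.2,0,0,0,-1],
  [0,0,0,0,0,0,-1],
  [0,0,0,0,0,0,-1],
])

```text
clock: 11.98
eef_pos: [0.4411, 0.1035, 0.2444]
tool_rot: [0.027, 0.177, -0.162, 0.97]
ft_force: [-0.1, 1.0, 0.3]
grip_width: 0.0856
```

```bash
python3 - <<'E'
from h import *
print(get_obs()["eef_pos"],get_obs()["joint_pos"].round(2)); rows([.569,-.357,.16],tool(99.7),15)
path([13.6,-28.7,5.5,-.0284,.0789,.0206],15)
E
```

```text
[0.44112031 0.10353957 0.24443114] [ 0.85 -0.1  -1.03 -0.15 -1.05  0.7 ]
n 15 row [ 13.5 -29.3   5.2] [-0.0289  0.0789  0.0205] total mm [ 283.5 -393.7   14.1] rot [-0.433  1.183  0.307]
0 [0.446 0.072 0.245] foot [0.42  0.079 0.205] body [0.332 0.107 0.251]
3 [ 0.465 -0.023  0.242] foot [ 0.43  -0.018  0.21 ] body [0.354 0.002 0.277]
6 [ 0.49  -0.116  0.232] foot [ 0.449 -0.113  0.21 ] body [ 0.389 -0.101  0.293]
9 [ 0.52  -0.206  0.213] foot [ 0.474 -0.207  0.201] body [ 0.436 -0.201  0.297]
12 [ 0.552 -0.292  0.185] foot [ 0.505 -0.297  0.184] body [ 0.49  -0.296  0.286]
14 [ 0.573 -0.348  0.16 ] foot [ 0.527 -0.356  0.167] body [ 0.529 -0.356  0.27 ]
[[ 0.    -0.164  0.986]
 [ 0.005  0.986  0.164]
 [-1.     0.005  0.001]]
```

Emit:
play_rows([
  [13.5,-29.3,5.2,-0.029,0.079,0.0205,-1],
  [13.5,-29.3,5.2,-0.029,0.079,0.0205,-1],
  [13.5,-29.3,5.2,-0.029,0.079,0.0205,-1],
  [13.5,-29.3,5.2,-0.029,0.079,0.0205,-1],
  [13.5,-29.3,5.2,-0.029,0.079,0.0205,-1],
  [13.5,-29.3,5.2,-0.029,0.079,0.0205,-1],
  [13.5,-29.3,5.2,-0.029,0.079,0.0205,-1],
  [13.5,-29.3,5.2,-0.029,0.079,0.0205,-1],
  [13.5,-29.3,5.2,-0.029,0.079,0.0205,-1],
  [13.5,-29.3,5.2,-0.029,0.079,0.0205,-1],
  [13.5,-29.3,5.2,-0.029,0.079,0.0205,-1],
  [13.5,-29.3,5.2,-0.029,0.079,0.0205,-1],
  [13.5,-29.3,5.2,-0.029,0.079,0.0205,-1],
  [13.5,-29.3,5.2,-0.029,0.079,0.0205,-1],
  [13.5,-29.3,5.2,-0.029,0.079,0.0205,-1],
  [0,0,0,0,0,0,-1],
  [0,0,0,0,0,0,-1],
  [0,0,0,0,0,0,-1],
])

```text
clock: 13.48
eef_pos: [0.5637, -0.3467, 0.1586]
tool_rot: [-0.058, 0.699, 0.052, 0.711]
ft_force: [-0.5, 0.1, 0.5]
grip_width: 0.0855
```

```bash
cat > rel.py <<'E'
from h import *
o=get_obs(); print(o["eef_pos"],o["joint_pos"].round(2)); print(R.from_quat(o["tool_rot"]).as_matrix().round(3))
p=camera("wrist"); c=cloud(p); f=p["frame"].astype(int)
t=(abs(c[...,0]-.53)<.12)&(abs(c[...,1]+.366)<.08)&(p["depth"]>0)
bl=t&(f[...,2]>f[...,0]+40)&(f[...,2]>f[...,1]+30)&(c[...,2]>.015)
n,l,st,ce=cv2.connectedComponentsWithStats(bl.astype(np.uint8)); i=1+np.argmax(st[1:,4]) if n>1 else 0
hull=np.zeros(bl.shape,np.uint8); pts=cv2.findContours((l==i).astype(np.uint8),0,2)[0]; cv2.fillPoly(hull,[cv2.convexHull(max(pts,key=len))],1)
q=c[(hull>0)&(c[...,2]>.021)&(c[...,2]<.03)]; print("relay",st[i],cv2.minAreaRect(q[:,:2].astype(np.float32)*1000),np.median(q,0))
cr=t&(f.min(2)>135)&(abs(c[...,2]-.014)<.005); r=cv2.minAreaRect(c[cr][:,:2].astype(np.float32)*1000); print("tray",cr.sum(),r)
for r in pinpoint("relay",p)[:2]: print(r)
E
python3 rel.py; python3 - <<'E'
import sys; sys.path.insert(0,'.')
from h import *
save(camera("wrist"),"/l.png".strip("/"),None,1.25)
E
```

```text
[ 0.56370222 -0.34669476  0.15858215] [-0.55  0.59  0.34  1.31  0.   -0.71]
[[ 0.017 -0.155  0.988]
 [-0.008  0.988  0.155]
 [-1.    -0.01   0.015]]
relay [237 177  15  19 188] ((570.5570678710938, -357.4180603027344), (18.996482849121094, 13.797775268554688), 8.37779426574707) [ 0.57043198 -0.35742008  0.0239173 ]
tray 9040 ((527.7313232421875, -365.7068176269531), (151.0098114013672, 64.18540954589844), 10.648459434509277)
```

View pics/l.png

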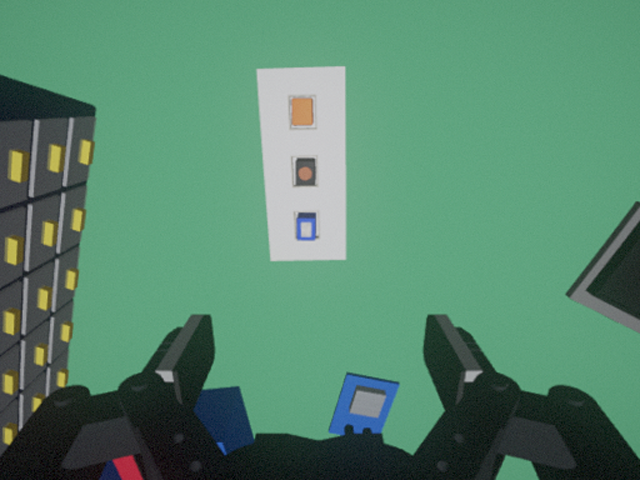

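The wrist view shows the tray with the orange capacitor at (302,112), the black inductor at (305,172) and the blue relay with white patch at (307,228). Relay at about (0.5707, -0.3578), top z 24 mm, yaw 10°, all consistent with the tray geometry.

```bash
python3 - <<'E'
from h import *
rows([.5707,-.3578,.055],tool(100),4)
E
```

```text
n 4 row [27.9 -2.9  0.7] [-0.0043  0.0056  0.0044] total mm [111.8 -10.8   2. ] rot [-0.017  0.022  0.017]
```

Emit:
play_rows([
  [27.5,-2.9,0.7,-0.004,0.0055,0.0044,0.2],
  [27.5,-2.9,0.7,-0.004,0.0055,0.0044,0.2],
  [27.5,-2.9,0.7,-0.004,0.0055,0.0044,0.2],
  [27.5,-2.9,0.7,-0.004,0.0055,0.0044,0.2],
  [0,0,0,0,0,0,0.2],
  [0,0,0,0,0,0,0.2],
  [0,0,0,0,0,0,0.2],
])

```text
clock: 14.22
eef_pos: [0.5715, -0.3584, 0.0587]
tool_rot: [-0.062, 0.704, 0.061, 0.705]
ft_force: [0.1, -0.3, 1.0]
grip_width: 0.0341
```

```bash
python3 rel.py; python3 - <<'E'
from h import *
o=get_obs();print(o["grip_width"],o["ft_force"]); rows([.5707,-.3578,.0155],tool(100),3)
E
```

```text
[ 0.57154158 -0.35838558  0.0587496 ] [-0.56  0.69  0.26  1.14  0.   -0.73]
[[ 0.002 -0.173  0.985]
 [-0.001  0.985  0.173]
 [-1.    -0.001  0.002]]
relay [245 213  23  27 384] ((570.8524169921875, -357.4809265136719), (19.05858039855957, 14.631497383117676), 9.69719409942627) [ 0.57045029 -0.35751592  0.02391179]
tray 19804 ((527.7620239257812, -365.4797058105469), (151.10836791992188, 64.73140716552734), 10.269679069519043)
{'centre': [0.5702, -0.357, 0.0022], 'confidence': 0.67}
0.0340960124488143 [-0.15357003  0.58148005  0.64970985]
n 3 row [14.5  0.4 -0.4] [-0.0004  0.0009  0.0007] total mm [43.4  1.3 -1.3] rot [-0.001  0.003  0.002]
```

Emit:
play_rows([
  [14.3,0.4,-0.3,0,0.001,0,0.2],
  [14.3,0.4,-0.3,0,0.001,0,0.2],
  [13.7,0.3,-0.3,0,0,0,0.2],
  [0,0,0,0,0,0,0.2],
  [0,0,0,0,0,0,0.4],
  [0,0,0,0,0,0,1],
  [0,0,0,0,0,0,1],
  [0,0,0,0,0,0,1],
  [0,0,0,0,0,0,1],
  [0,0,0,0,0,0,1],
])

```text
clock: 15.15
eef_pos: [0.5703, -0.3577, 0.0146]
tool_rot: [-0.061, 0.705, 0.061, 0.704]
ft_force: [-0.3, 1.6, 6.2]
grip_width: 0.0128
```

```bash
python3 - <<'E'
from h import *
o=get_obs();print(o["eef_pos"],o["grip_width"],o["ft_force"])
E
```

```text
[ 0.57026621 -0.35773347  0.01462783] 0.012823466088031369 [-0.30975709  1.61460453  6.24667953]
```

Emit:
play_rows([
  [-5,0,0,0,0,0,1],
  [-15,0,0,0,0,0,1],
  [-25,0,0,0,0,0,1],
  [-30,0,0,0,0,0,1],
  [-30,0,0,0,0,0,1],
  [0,0,0,0,0,0,1],
  [0,0,0,0,0,0,1],
])

```text
clock: 15.73
eef_pos: [0.5713, -0.3583, 0.1207]
tool_rot: [-0.062, 0.704, 0.061, 0.705]
ft_force: [-0.7, 0.1, -1.1]
grip_width: 0.0131
```

```bash
python3 - <<'E'
from h import *
o=get_obs();print(o["eef_pos"],o["grip_width"],o["ft_force"]); M=R.from_quat(o["tool_rot"]).as_matrix()
p=camera("wrist"); b=camera("scene"); s=camera("top")
P=cv2.resize(p["frame"][120:360,150:390],(500,500)); u=pix(b,o["eef_pos"])[0].astype(int); x,y=u
Q=cv2.resize(b["frame"][max(y-35,0):y+35,max(x-35,0):x+35],(500,500)); cv2.imwrite("pics/m.png",np.hstack([P[:,:300*0+400],Q[:,:400]])[:,:,::-1])
c=cloud(s); f=s["frame"].astype(int)
D=np.array([.567,-.053]); m=(abs(c[...,0]-D[0])<.07)&(abs(c[...,1]-D[1])<.06)&(s["depth"]>0)&(f.max(2)<60); print("dish",m.sum(),cv2.minAreaRect(c[m][:,:2].astype(np.float32)*1000),np.median(c[m],0))
for q in (s,b):
  for r in pinpoint("dish",q)[:2]: print(r)
E
```

```text
[ 0.57126483 -0.35825068  0.12067806] 0.013144317274157866 [-0.68540977  0.0712011  -1.06568925]
dish 764 ((566.3140258789062, -52.02973556518555), (69.56535339355469, 70.37261962890625), 74.00535583496094) [ 0.56631659 -0.0518709   0.012144  ]
{'centre': [0.5692, -0.0502, 0.009], 'confidence': 0.82}
{'centre': [0.344, 0.0852, 0.0169], 'confidence': 0.65}
{'centre': [0.3399, 0.0855, 0.0086], 'confidence': 0.92}
{'centre': [0.5678, -0.056, 0.0146], 'confidence': 0.65}
```

View pics/m.png

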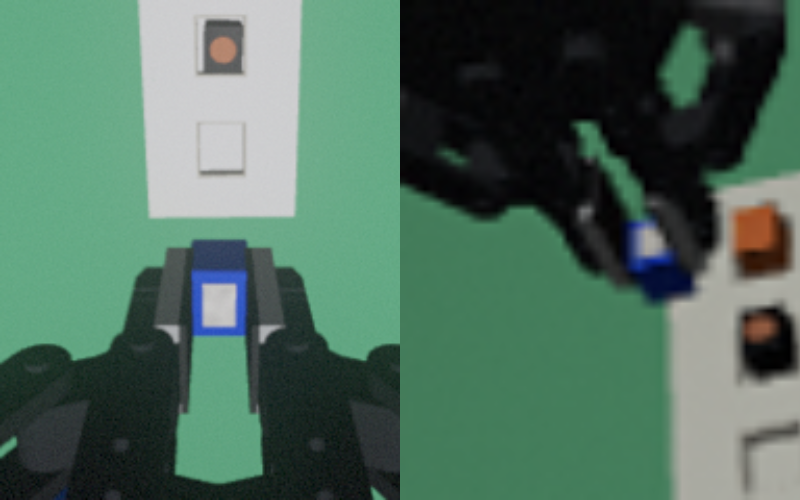

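The relay is held upright at (220,300), white patch up. Its pocket is empty and the inductor and capacitor are still in place. I move over the dish at about (0.567, -0.0525).

```bash
python3 - <<'E'
from h import *
rows([.567,-.0525,.12],tool(73),10)
path([0,30,0,0.047,0,0],1)
E
```

```text
n 10 row [-0.4 30.7 -1.3] [ 0.047  -0.0008 -0.0003] total mm [ -3.4 299.9  50.8] rot [ 0.47  -0.008 -0.003]
0 [ 0.563 -0.327  0.116] foot [ 0.517 -0.333  0.123] body [ 0.52  -0.333  0.226]
[[-0.008 -0.126  0.992]
 [ 0.003  0.992  0.126]
 [-1.     0.004 -0.007]]
```

Emit:
play_rows([
  [-0.4,30.7,-1.3,0.047,-0.001,0,1],
  [-0.4,30.7,-1.3,0.047,-0.001,0,1],
  [-0.4,30.7,-1.3,0.047,-0.001,0,1],
  [-0.4,30.7,-1.3,0.047,-0.001,0,1],
  [-0.4,30.7,-1.3,0.047,-0.001,0,1],
  [-0.4,30.7,-1.3,0.047,-0.001,0,1],
  [-0.4,30.7,-1.3,0.047,-0.001,0,1],
  [-0.4,30.7,-1.3,0.047,-0.001,0,1],
  [-0.4,30.7,-1.3,0.047,-0.001,0,1],
  [-0.4,30.7,-1.3,0.047,-0.001,0,1],
  [0,0,0,0,0,0,1],
  [0,0,0,0,0,0,1],
  [0,0,0,0,0,0,1],
])

```text
clock: 17.07
eef_pos: [0.5679, -0.0528, 0.1211]
tool_rot: [0.105, 0.698, -0.104, 0.701]
ft_force: [-0.6, 0.1, 0.2]
grip_width: 0.013
```

```bash
python3 - <<'E'
from h import *
o=get_obs(); print(o["eef_pos"],o["grip_width"]); p=camera("wrist"); c=cloud(p); f=p["frame"].astype(int)
m=(abs(c[...,0]-.567)<.07)&(abs(c[...,1]+.053)<.06)&(p["depth"]>0)&(f.max(2)<60)&(c[...,2]<.03); print(m.sum(),cv2.minAreaRect(c[m][:,:2].astype(np.float32)*1000),np.median(c[m],0))
rows([.567,-.0525,.023],tool(73),5)
E
```

```text
[ 0.56786228 -0.05280965  0.12113543] 0.013014039833651582
991 ((567.2753295898438, -53.440826416015625), (66.44242858886719, 72.90288543701172), 73.42304229736328) [ 0.59307261 -0.05508894  0.01131018]
n 5 row [19.7  0.1 -0.3] [-0.0001  0.0007 -0.0003] total mm [98.3  0.4 -1.4] rot [-0.     0.003 -0.002]
```

Emit:
play_rows([
  [25,0,-0.3,0,0.001,0,1],
  [25,0,-0.3,0,0.001,0,1],
  [25,0,-0.3,0,0,0,1],
  [18,0,-0.3,0,0,0,1],
  [4,0,0,0,0,0,1],
  [0,0,0,0,0,0,1],
  [1,0,0,0,0,0,1],
  [0,0,0,0,0,0,1],
  [0,0,0,0,0,0,1],
])

```text
clock: 17.87
eef_pos: [0.569, -0.0527, 0.0256]
tool_rot: [0.105, 0.697, -0.104, 0.701]
ft_force: [0.4, -0.5, -0.2]
grip_width: 0.0131
```

Emit:
play_rows([
  [1,0,0,0,0,0,1],
  [1,0,0,0,0,0,1],
  [0,0,0,0,0,0,1],
  [0,0,0,0,0,0,1],
])

```text
clock: 18.2
eef_pos: [0.5678, -0.0522, 0.0222]
tool_rot: [0.105, 0.698, -0.104, 0.701]
ft_force: [-0.6, -0.3, 0.8]
grip_width: 0.0132
```

Emit:
play_rows([
  [1,0,0,0,0,0,1],
  [0,0,0,0,0,0,1],
  [0,0,0,0,0,0,1],
])

```text
clock: 18.45
eef_pos: [0.5676, -0.0523, 0.0209]
tool_rot: [0.105, 0.698, -0.104, 0.7]
ft_force: [0.2, -0.2, -0.4]
grip_width: 0.0126
```

Emit:
play_rows([
  [0.8,0,0,0,0,0,1],
  [0,0,0,0,0,0,1],
  [0,0,0,0,0,0,1],
])

```text
clock: 18.7
eef_pos: [0.5677, -0.0523, 0.0201]
tool_rot: [0.105, 0.698, -0.104, 0.7]
ft_force: [-0.3, -0.2, 0.9]
grip_width: 0.0128
```

Emit:
play_rows([
  [0.8,0,0,0,0,0,1],
  [0,0,0,0,0,0,1],
  [0,0,0,0,0,0,1],
])

```text
clock: 18.95
eef_pos: [0.5679, -0.0523, 0.0196]
tool_rot: [0.105, 0.698, -0.104, 0.701]
ft_force: [0.1, 0.6, 0.6]
grip_width: 0.0129
```

Emit:
play_rows([
  [0.8,0,0,0,0,0,1],
  [0,0,0,0,0,0,1],
  [0.5,0,0,0,0,0,1],
  [0,0,0,0,0,0,1],
  [0,0,0,0,0,0,1],
])

```text
clock: 19.37
eef_pos: [0.568, -0.0523, 0.0196]
tool_rot: [0.105, 0.698, -0.104, 0.701]
ft_force: [-2.4, -0.4, 9.2]
grip_width: 0.0133
```

Contact (9 N, z no longer falling). I release and retreat up.

Emit:
play_rows([
  [0,0,0,0,0,0,0.55],
  [0,0,0,0,0,0,0.4],
  [0,0,0,0,0,0,0.2],
  [0,0,0,0,0,0,0.2],
  [-5,0,0,0,0,0,0.2],
  [-15,0,0,0,0,0,0.2],
  [-30,0,0,0,0,0,0.2],
  [-30,0,0,0,0,0,0.2],
  [-35,0,0,0,0,0,0.2],
  [-35,0,0,0,0,0,0.2],
  [-30,0,0,0,0,0,0.2],
  [0,0,0,0,0,0,0.2],
  [0,0,0,0,0,0,0.2],
])

```text
clock: 20.45
eef_pos: [0.5687, -0.0527, 0.2009]
tool_rot: [0.105, 0.696, -0.104, 0.702]
ft_force: [-0.1, 0.3, -1.1]
grip_width: 0.0342
```

```bash
python3 - <<'E'
from h import *
o=get_obs(); print(o["eef_pos"],o["ft_force"]); p=camera("wrist"); b=camera("scene"); c=cloud(p); f=p["frame"].astype(int)
bl=(abs(c[...,0]-.567)<.04)&(abs(c[...,1]+.053)<.04)&(p["depth"]>0)&((f[...,2]>f[...,0]+40)|(f.min(2)>130)); q=c[bl]; print("relay",bl.sum(),cv2.minAreaRect(q[:,:2].astype(np.float32)*1000),np.percentile(q[:,2],[10,50,90]))
P=cv2.resize(p["frame"],(533,400)); Q=cv2.resize(b["frame"][150:250,200:266],(264,400)); cv2.imwrite("pics/n.png",np.hstack([P,Q])[:,:,::-1])
E
```

```text
[ 0.56868986 -0.05274454  0.20085381] [-0.11593163  0.30453272 -1.08739268]
relay 1018 ((567.015625, -52.97802734375), (79.85569763183594, 79.93301391601562), 0.014232756569981575) [0.00618033 0.00766434 0.23747702]
```

View pics/n.png

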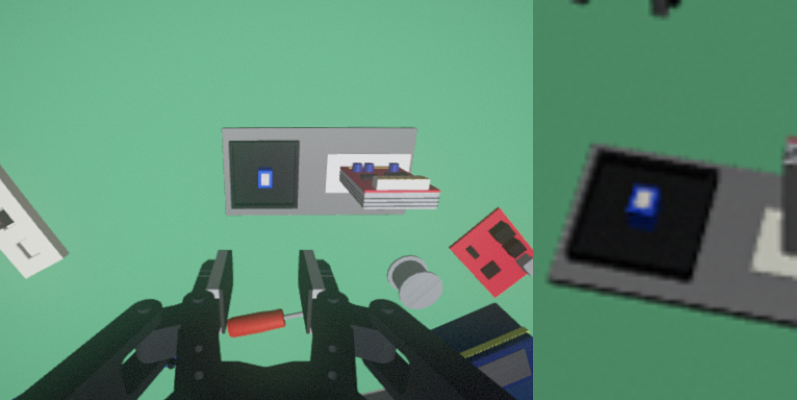

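The relay sits near the middle of the black dish at (265,179) with its white patch up, and the module still stands on the strip at (390,185). One numeric check, then I hand in.

```bash
python3 - <<'E'
from h import *
p=camera("wrist"); c=cloud(p); f=p["frame"].astype(int); g=(p["depth"]>0)
bl=g&(np.hypot(c[...,0]-.567,c[...,1]+.053)<.03)&(c[...,2]>.022)&(c[...,2]<.06); q=c[bl]; print("relay top",bl.sum(),cv2.minAreaRect(q[:,:2].astype(np.float32)*1000),np.median(q,0))
a=camera("top"); c=cloud(a); m=(c[...,2]>.07)&(c[...,2]<.12)&(abs(c[...,0]-.6)<.08)&(abs(c[...,1]-.057)<.06)&(a["depth"]>0); print("module top",m.sum(),cv2.minAreaRect(c[m][:,:2].astype(np.float32)*1000),np.percentile(c[m][:,2],[50,95]))
print(job_done())
E
```

```text
relay top 262 ((568.4871215820312, -53.173919677734375), (14.168724060058594, 19.27239227294922), 72.85829162597656) [ 0.56772504 -0.05289778  0.02885083]
module top 307 ((595.9575805664062, 60.680198669433594), (64.4928970336914, 26.374311447143555), 72.91015625) [0.09906075 0.1019453 ]
the job is handed in; nothing more can be done
None
```

The job is handed in, at about 21 s of the 54 s allowed. I gripped the red module, turned it upright and stood it on the grey carrier's white strip. Then I moved the blue relay from its pocket into the black dish and backed the arm off.

**Module:** it stands by itself, connector end up. After release its red face measured vertical to about 0.1°, and its yaw is square to the strip. Its top was at about 0.10 m, as it should be, and unchanged after the relay was placed.

**Relay:** it lies near the dish centre with its white patch up. Its top face measured 14 x 19 mm at z ≈ 29 mm, where 31 mm was expected. The wrist camera also read the relay's top about 1 mm low in the tray, so I put most of this down to a depth offset.

**Disagreements:** one earlier relay measurement was spoiled by a loose pixel mask, so I repeated it. The networks' points for the strip and foot scattered by a few mm, and some landed on the turquoise carrier, so I also relied on the pictures and depth.

The capacitor and inductor were still in their pockets when I lifted the relay. I touched nothing else and saw no other object disturbed, but I did not measure the other objects again at the end.

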